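Clear the stirrer deck and slide the vial plate onto its pins

ROBOT

A 7-joint arm with a two-finger parallel gripper is mounted at the origin on the work surface. World frame = base frame: x ahead of the robot, y to its left, z up, the work surface at z = 0. Lengths are in m, angles in rad, forces in N, time in s.
With the tool pointing down it reaches from about 0.425 to 0.95 m from the base axis. Payload 16.7 kg.
Tool frame: the origin (TCP) lies between the finger pads; the fingertips stand finger_overhang ahead of it and the grasp point (between the pads) lies 11 mm behind it (finger_overhang is the distance from the TCP to the fingertips, in m); z points along the fingers, y is the line along which they close (so a half turn about z gives the same grasp; the last joint's range is limited). The gripper opens to 94 mm and grips with 3 to 60 N. Pads are 16 mm wide; open, the fingers measure 119 mm over their backs; the gripper's body (75 mm by 177 mm) begins 78 mm behind the grasp point.
Start: joints at [-1.452, 0.426, 0.074, 1.606, -0.034, 1.111, -0.067], TCP at [0.179, 0.651, 0.213] pointing down, gripper open.
Joint ranges: [-2.85, 2.85], [-0.5, 2.14], [-1.23, 1.37], [0.21, 2.46], [-1.02, 4.16], [0.16, 2.05], [-2.73, 2.73]. Speed limits (rad/s): [1.89, 1.89, 2.39, 2.39, 3.01, 3.01, 3.01].

INTERFACE

Orientations are given as a unit quaternion [w, x, y, z].
In Python, from workcell import sense, camera, close_job, finger_overhang gives the robot as it stands.
- The arm moves only by the tool jog_arm, never from a script. Its argument "increments" is one flat list of numbers, 5 for each row, row after row: the finger opening in cm, from 0 to 9.4, then the shift along the tool's x, y, z in cm, then the turn about the tool's z in degrees. In form: [fingers, dx, dy, dz, twist, fingers, dx, dy, dz, twist, ...]. A call has 1 to 12 rows; each row is the pose to reach, as a shift and turn from the pose commanded when the call began, along the tool's axes at that moment; what a row does not reach only later rows make up. A row lasts 1/10 s, in which the tool goes at most 50 mm and 8.59 degrees, less where a joint would pass 70% of its speed; a pose out of reach is approached as far as the arm can. A call with a gripper value outside its range is refused whole. The fingers move at their own pace and stop on an object; "grip_force" is the grip in N (left out, the last holds). Time passes only in rows, so rows that repeat a pose let the fingers close. It gives the time, the measured TCP pose, the force, the opening and the grip force at its end, in the units of the state.
- sense(): the state, without advancing time (a new reading comes with each control period).
- camera(name): name is "side" or "top"; returns a dict with "pixels" (420x560x3 uint8, blue, green, red), "depth" (420x560 float32, m along the optical axis (not along the pixel's ray), 0 where there is no reading), "camera_matrix" (3x3 intrinsics, pixels), "dist_coeffs" ([k1, k2, p1, p2, k3] as OpenCV has them; the pictures are not rectified), "R" (3x3) and "t" (3): a world point X has camera coordinates R X + t. Camera axes: x right, y down, z forward; pixel columns grow to the right and rows downward; lengths in m; the calibration is good to about 2 mm. A picture is of the moment at which its call begins.
- close_job(): hands the job in; it is judged then, once.
The state is a dict: "t": time; "q": joint angles; "dq": joint speeds; "joint_efforts": joint torques, N m; "position": TCP position; "tcp_rot": TCP orientation; "ft_force": force on the tool from outside, world axes, zero at the start; "moment": the same for the moment, N m; "width": finger opening in m; "gripper_force": force on a finger pad.
Only numpy, scipy, OpenCV 4.12 (cv2) and the standard library are available. Lean on these libraries where they do the work, as an engineer would, in place of code of your own. Each camera call takes 0.05 s, during which the arm holds its last target. There are 200 camera calls.

TASK

With the scraper alone (no fragment may be touched by the fingers or the vial plate), sweep the three porcelain fragments off the stirrer's sunken deck into its catch tray and stand the scraper back on the bench. Then slide the vial plate by its grip bar from the ledge across the deck, keeping it low and not lifting it up off the stirrer, until its round hole and its slot drop over the two pins and it lies flat on the deck, and let go. Leave the bottle, beaker and jar where they are.

Things in the scene. Friction and masses are not known exactly. Their poses are not given: they have to be found in the camera images.
- stirrer: slim stirrer fixed to the bench; origin on the bench below the midpoint between its two pins, z up. In its frame, mm: dark steel sunken deck x -90..90, y -65..65, top z 30; catch tray on the deck's -y side, open toward it; grey ledge on the +y side; low white control strip x -120..-90, y -65..225, up to z 29
- ledge (a point): edge of the ledge at the step down to the deck (stirrer x 0, y 65 mm, z 39 mm). The grey ledge is x -90..90, y 65..225 mm in the stirrer's frame, its flat top 9 mm above the deck; axes as the stirrer's
- tray (a point): middle of the inner floor of the light grey open catch tray (stirrer x 0, y -100, z 4 mm). Outside it is x -90..90, y -135..-65 mm in the stirrer's frame, walls 4 mm thick, wall tops at z 20 mm, 10 mm below the deck
- pin_near (a point): foot, at deck level, of the steel pin on the robot's side (stirrer x -48, y 0 mm); 10 mm diameter, 8 mm tall with a coned top 3 mm high; its top is 1 mm below the ledge; axes as the stirrer's
- pin_far (a point): foot, at deck level, of the like pin on the far side (stirrer x +48, y 0 mm); axes as the stirrer's
- vial_plate: flat aluminium plate 120 (x) x 100 (y) x 6 mm, 0.25 kg, with eight shallow grey vial seats; origin at the centre of its underside, z up. Black grip bar in its middle: 60 mm long (x), 14 mm thick (y), top 48 mm above the underside. Starts flat on the ledge within 0.25 rad of the stirrer's yaw; seated, its axes lie along the stirrer's
- round_hole (a point): centre, on the underside, of the plate's 13 mm round through hole (plate x -48, y 0 mm), which goes over the near pin; axes as the plate's
- slot (a point): centre, on the underside, of the plate's through slot, 17 (x) x 13 (y) mm (plate x +48, y 0 mm), which goes over the far pin; axes as the plate's
- scraper: plastic scraper block standing on the bench: white foot 66 (x) x 24 (y) x 26 mm high, and above it a grey grip 44 (x) x 14 (y) mm from 25 up to 65 mm height; about 120 g; origin at the centre of the foot's underside, x along its length, z up
- fragment0: white porcelain fragment 1 of 3 (all alike), a flat chip 13 x 16 x 7 mm; origin at the centre of its underside; at the start it lies on the stirrer's deck in the 60 mm wide band midway between the two pins
- fragment1: white porcelain fragment 2 of 3 (all alike), a flat chip 13 x 16 x 7 mm; origin at the centre of its underside; at the start it lies on the stirrer's deck in the 60 mm wide band midway between the two pins
- fragment2: white porcelain fragment 3 of 3 (all alike), a flat chip 13 x 16 x 7 mm; origin at the centre of its underside; at the start it lies on the stirrer's deck in the 60 mm wide band midway between the two pins
- reagent: bystander: amber bottle, 66 mm across, 130 mm tall, origin under its centre
- beaker: bystander: glass beaker, 74 mm across, 85 mm tall, origin under its centre
- jar: bystander: white jar, 70 mm across, 80 mm tall, origin under its centre
Things that resemble listed ones, but are neither listed nor needed, are in the scene too. What is shaped like the scraper but black or yellow is not meant.

How it is judged:
On the way, in this order (a step that is already met when the one before it is completed fails the run):
1. all three fragments lie in the catch tray (y of fragment0 in the frame of stirrer between -0.135 and -0.065 m and x of fragment0 in the frame of stirrer between -0.09 and 0.09 m and height (world z) of each of fragment0, fragment1, fragment2 below 0.02 m and y of fragment1 in the frame of stirrer between -0.135 and -0.065 m and x of fragment1 in the frame of stirrer between -0.09 and 0.09 m and y of fragment2 in the frame of stirrer between -0.135 and -0.065 m and x of fragment2 in the frame of stirrer between -0.09 and 0.09 m), for 0.2 s.
2. the vial plate sits flat on the deck over both pins (horizontal distance between round_hole and pin_near below 0.003 m and horizontal distance between slot and pin_far below 0.005 m and height (world z) of each of round_hole, slot below 0.0325 m and angle between vial_plate's own z axis and vertical below 0.04 rad), for 0.2 s.
At the end, for the whole second after the job is handed in: All fragments lie in the tray below its wall tops; the plate lies flat on the deck (within 2.5 mm, 0.04 rad), round hole within 3 mm of the near pin, slot within 5 mm of the far pin; the scraper stands on the bench (within 5 mm, tilt under 0.1 rad); plate and scraper at rest (all of step 1 and all of step 2 and height (world z) of scraper below 0.005 m and angle between scraper's own z axis and vertical below 0.1 rad and linear speed of each of vial_plate, scraper below 0.01 m/s); the robot touches nothing.
It fails at once if the vial plate is lifted more than 20 mm above the ledge (height (world z) of vial_plate above 0.059 m).
It fails at once if the fingers or the vial plate touch a fragment (contact force between any of the fingers, vial_plate and fragment0 above 0.5 N or contact force between any of the fingers, vial_plate and fragment1 above 0.5 N or contact force between any of the fingers, vial_plate and fragment2 above 0.5 N).
It fails at once if the bottle, beaker or jar is moved more than 30 mm (distance of any of reagent, beaker, jar from where it was at the start of the episode above 0.03 m).
It also fails if it takes over 58 s, if anything falls off the work surface, if the arm or the gripper's body presses on something with over 40 N, if the wrist force passes 120 N, or if a joint passes its speed limit or range.

## Working session

There is one attempt and no reset: what is moved stays moved. The work goes in short steps, Python scripts to look and compute and a tool call to move; the robot and the scene stay as the last step left them, time stands still between calls to the robot, and variables do not carry over. Pictures are saved under pics/ and viewed, at most 13 in all, crops included, and the job is handed in when it is done.

Besides the shell and the picture viewer there is one more tool, called after "Request:" as name(argument=value, ...) on one line, values as JSON. jog_arm: Moves the arm, as the interface text tells. Its arguments: {"type":"object","properties":{"increments":{"type":"array","items":{"type":"number"}},"grip_force":{"type":"number"}},"required":["increments"]}

```bash
mkdir -p pics
cat > h.py <<'E'
import numpy as np, cv2
from workcell import sense, camera, close_job, finger_overhang
def ray(c,uv):
    K=c["camera_matrix"];d=np.array(c["dist_coeffs"],float)
    n=cv2.undistortPoints(np.array(uv,float).reshape(-1,1,2),np.array(K),d).reshape(-1,2)
    R=np.array(c["R"]);o=-R.T@np.array(c["t"])
    return o,np.c_[n,np.ones(len(n))]@R
def onz(c,uv,z):
    o,D=ray(c,uv); return o+D*((z-o[2])/D[:,2])[:,None]
def proj(c,P):
    r=cv2.Rodrigues(np.array(c["R"]))[0]
    return cv2.projectPoints(np.array(P,float).reshape(-1,1,3),r,np.array(c["t"],float),np.array(c["camera_matrix"]),np.array(c["dist_coeffs"],float))[0].reshape(-1,2)
def world(c):
    v,u=np.mgrid[:420,:560]; o,D=ray(c,np.c_[u.ravel(),v.ravel()])
    return (o+D*c["depth"].reshape(-1,1)).reshape(420,560,3)
E
python3 - <<'E'
from h import *
import pickle
s=sense();print(s["position"],s["tcp_rot"],s["width"],finger_overhang)
for n in("top","side"):
    c=camera(n);cv2.imwrite(f"pics/{n}0.png",c["pixels"]);pickle.dump(c,open(n+"0.pkl","wb"))
E
```

```text
[0.17918712 0.65033403 0.21279222] [-4.29169726e-05  1.34021150e-01  9.90978266e-01 -6.37525258e-04] 0.09392152788853285 0.008
```

View pics/top0.png

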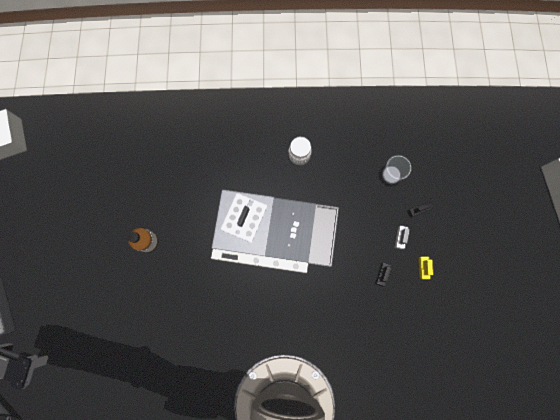

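View pics/side0.png

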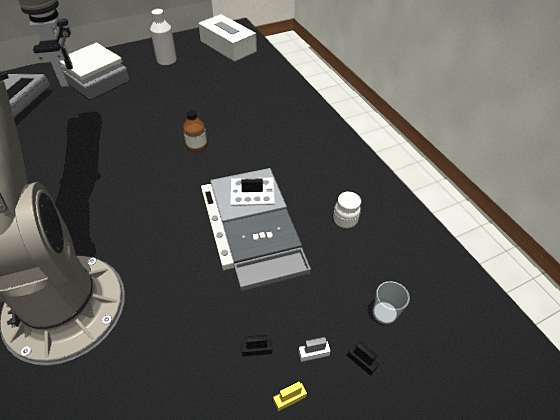

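Top view: the stirrer is around (275,232), with the plate at (243,216) and fragments near (294,230). Scraper-shaped things: white/grey (402,237), black (384,273), black (419,210) and yellow (426,267). The white-footed one with the grey grip fits the description; I'll confirm it in a crop.

Run:
```python
from h import *
import pickle
c=pickle.load(open("top0.pkl","rb"));im=c["pixels"]
cv2.imwrite("pics/crop1.png",cv2.resize(im[180:290,205:440],None,fx=3.4,fy=3.4,interpolation=cv2.INTER_CUBIC))
print("cam",-np.array(c["R"]).T@c["t"],np.array(c["camera_matrix"])[0,0])
W=world(c);z=W[...,2]
m=((z>.012)).astype(np.uint8); m[:,:205]=0;m[:,345:]=0;m[:180]=0;m[280:]=0
print("hist",np.histogram(z[190:270,212:337],bins=np.arange(-.01,.1,.005)))
for (x,y) in [(402,237),(300,148),(397,168),(140,240),(244,216),(294,230),(325,235)]: print((x,y),W[y,x].round(4))
# white/bright things
g=cv2.cvtColor(im,cv2.COLOR_BGR2GRAY)
b=(g>170).astype(np.uint8);n,l,st,ce=cv2.connectedComponentsWithStats(b[180:290,205:440])
for i in range(1,n):
    if st[i,4]>=2: print(st[i],(ce[i]+[205,180]).round(1),W[int(ce[i][1]+180),int(ce[i][0]+205)].round(3))
```

```text
cam [ 0.34988012 -0.00435417  1.22411436] 399.7162373661397
hist (array([  61, 1166, 1493,  339,   31,  142,  468, 1976, 1183, 1356, 1140,
        447,   13,   10,    4,    4,   10,    5,   29,   71,    1]), array([-0.01 , -0.005,  0.   ,  0.005,  0.01 ,  0.015,  0.02 ,  0.025,
        0.03 ,  0.035,  0.04 ,  0.045,  0.05 ,  0.055,  0.06 ,  0.065,
        0.07 ,  0.075,  0.08 ,  0.085,  0.09 ,  0.095]))
(402, 237) [ 0.4822 -0.3553  0.0533]
(300, 148) [ 0.7528 -0.0594  0.0786]
(397, 168) [ 0.7077 -0.3695  0.0049]
(140, 240) [0.4784 0.4037 0.1036]
(244, 216) [0.5471 0.108  0.0832]
(294, 230) [ 0.5108 -0.0375  0.0333]
(325, 235) [ 0.4977 -0.133   0.0048]
[183   0   9   2  13] [391.8 180.3] [ 0.657 -0.335  0.05 ]
[   6   11   97   82 3869] [247.4 231.9] [0.508 0.103 0.045]
[ 103   25   28   61 1187] [322.  236.5] [ 0.495 -0.124  0.006]
[132  28   1   8   8] [337.  211.5] [ 0.57  -0.171  0.017]
[87 33  2  2  4] [292.5 213.5] [ 0.561 -0.032  0.041]
[130  37   2  15  15] [335.5 224. ] [ 0.529 -0.163  0.018]
[85 41  9 18 87] [293.8 229.6] [ 0.514 -0.035  0.035]
[192  46  12  23 129] [402.6 236.6] [ 0.485 -0.356  0.051]
[129  53   1   7   7] [334. 236.] [ 0.492 -0.159  0.019]
[83 64  2  3  5] [288.6 244.8] [ 0.468 -0.019  0.039]
[216  77  12  22 152] [426.5 267.6] [ 0.393 -0.421  0.052]
```

View pics/crop1.png

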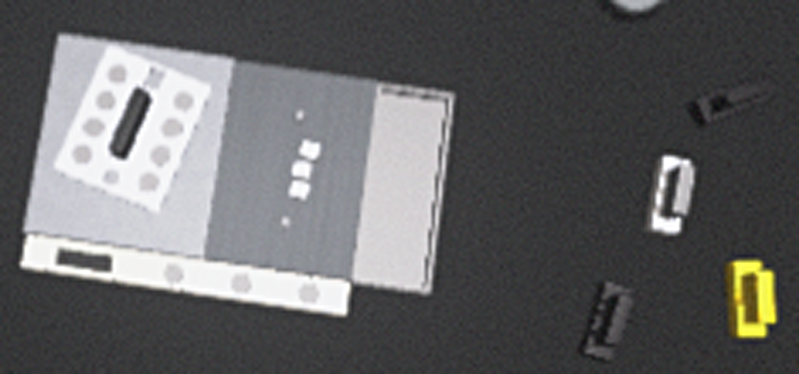

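The crop confirms it: white foot with grey grip at crop (670,195), full image (402,237). The two black ones and the yellow one are decoys. Next, precise poses.

```bash
cat >> h.py <<'E'
def blob(g,lo,hi,box):
    x0,y0,x1,y1=box; m=((g>=lo)&(g<=hi)).astype(np.uint8); k=np.zeros_like(m); k[y0:y1,x0:x1]=m[y0:y1,x0:x1]
    n,l,st,ce=cv2.connectedComponentsWithStats(k); i=1+np.argmax(st[1:,4]); return (l==i).astype(np.uint8)
def cent(g,uv,r,bg):
    u,v=uv; p=g[v-r:v+r+1,u-r:u+r+1].astype(float)-bg; p[p<15]=0
    yy,xx=np.mgrid[v-r:v+r+1,u-r:u+r+1]; return [(p*xx).sum()/p.sum(),(p*yy).sum()/p.sum()]
def rectz(c,m,z):
    cs=max(cv2.findContours(m,0,cv2.CHAIN_APPROX_NONE)[0],key=len)
    W=onz(c,cs.reshape(-1,2),z)[:,:2]; r=cv2.minAreaRect((W*1000).astype(np.float32)); return r
E
python3 - <<'E'
from h import *
import pickle
T=pickle.load(open("top0.pkl","rb"));S=pickle.load(open("side0.pkl","rb"))
g=cv2.cvtColor(T["pixels"],6);gs=cv2.cvtColor(S["pixels"],6)
print("deck grey",g[205,285],g[250,280],"ledge",g[200,230],"bench",g[300,300],"plate",g[228,243],"tray",g[236,322],"strip",g[258,240],"bar",g[216,244])
P=[cent(g,p,2,np.median(g[205:250,278:285])) for p in((289,245),(292,213))]
w=onz(T,P,.037);print("pins top",P,w.round(4),np.linalg.norm(w[1]-w[0]))
v=w[1]-w[0];print("yaw",np.degrees(np.arctan2(v[1],v[0])))
print(gs[228:246,238:285].max(), gs[250,262])
Q=[cent(gs,p,2,np.median(gs[245:252,245:290])) for p in((243,237),(279,229))]
w=onz(S,Q,.037);print("pins side",Q,w.round(4),np.linalg.norm(w[1]-w[0]));v=w[1]-w[0];print("yaw",np.degrees(np.arctan2(v[1],v[0])))
hsv=cv2.cvtColor(T["pixels"],40)
print("deck",rectz(T,blob(g,60,110,(255,185,325,275)),.030))
print("plate hist");
b=blob(g,215,255,(215,185,268,248));print("plate",rectz(T,b,.045),b.sum())
b=blob(g,0,60,(232,200,256,232));print("bar",rectz(T,b,.085),b.sum())
b=blob(g,100,255,(385,215,420,260));print("scr",rectz(T,b,.026),b.sum())
print(g[222:252,392:414])
E
```

```text
deck grey 134 148 ledge 191 bench 58 plate 245 tray 211 strip 244 bar 65
pins top [[np.float64(288.58610271903325), np.float64(244.79456193353474)], [np.float64(292.6570247933884), np.float64(213.31404958677686)]] [[ 0.4662 -0.0204  0.037 ]
 [ 0.5611 -0.0344  0.037 ]] 0.09589159705347756
yaw -8.356083642239618
255 118
pins side [[np.float64(243.0885860306644), np.float64(236.08517887563883)], [np.float64(278.2891344383057), np.float64(227.9060773480663)]] [[ 0.466  -0.0203  0.037 ]
 [ 0.5605 -0.0354  0.037 ]] 0.09571549010216636
yaw -9.030713270456218
deck ((631.657470703125, -24.076011657714844), (211.42251586914062, 54.787601470947266), 80.98146057128906)
plate hist
plate ((549.100830078125, 111.23466491699219), (106.35224151611328, 125.47696685791016), 66.98394012451172) 1007
bar ((543.6754760742188, 107.2569351196289), (3.866056442260742, 51.965057373046875), 66.6303939819336) 22
scr ((485.56658935546875, -364.3080749511719), (32.26946258544922, 69.20738983154297), 76.59461975097656) 185
[[ 55  52  60  52  50  55  52  53  53  54  52  48  50  44  55  54  55  53
   48  51  49  50]

[... 1997 characters left out ...]
2 187 254 114  50  47  47  55
   41  56  52  56]
 [ 52  53  52  82 125 252 254 251 249 248 252 252 255 119  43  48  50  50
   54  47  49  53]
 [ 51  53  60  90 135 255 255 253 251 250 250 254 249 104  41  49  52  50
   53  53  54  52]
 [ 51  55  68  83 106 169 181 189 234 255 255 255 241  96  41  47  48  53
   55  48  54  56]
 [ 48  51  53  58  62  74  77  97 139 167 171 171 125  63  46  49  54  52
   55  51  50  52]
 [ 53  56  42  54  49  51  49  56  63  70  62  68  53  46  45  54  50  56
   52  47  52  55]
 [ 53  52  54  50  49  52  54  51  42  45  42  49  52  49  53  49  53  52
   51  51  53  49]
 [ 55  58  54  46  54  51  50  54  47  56  57  51  51  50  54  53  44  51
   53  51  51  54]]
```

```bash
cat >> h.py <<'E'
from scipy.spatial.transform import Rotation
def plan(*wps, base=None):
    # wps: (x,y,z,heading of tool y in deg); prints dx dy dz cm, twist deg from the present pose
    s=sense(); q=s["tcp_rot"]; R=Rotation.from_quat([q[1],q[2],q[3],q[0]]).as_matrix(); p=np.array(s["position"])
    h=np.degrees(np.arctan2(R[1,1],R[0,1])); print("at",p.round(4),"h",round(h,2),"tilt",np.degrees(np.arccos(-R[2,2])).round(2),"w",round(s["width"],4),"t",round(s["t"],2))
    for x,y,z,H in wps:
        d=R.T@(np.array([x,y,z])-p)*100; print(d.round(2), round((h-H+90)%180-90,2))
E
python3 - <<'E'
from h import *
import pickle
T=pickle.load(open("top0.pkl","rb"));S=pickle.load(open("side0.pkl","rb"))
g=cv2.cvtColor(T["pixels"],6);hs=cv2.cvtColor(T["pixels"],40)
b=blob(g,150,225,(403,226,410,243));r=rectz(T,b,.065);print("grip",r,b.sum())
W=world(T);m=(W[215:260,385:420,2]>.055);print(np.median(W[215:260,385:420][m],0),m.sum())
m=(W[215:260,385:420,2]>.01);print(W[215:260,385:420][m].min(0),W[215:260,385:420][m].max(0))
gs=cv2.cvtColor(S["pixels"],6);b=blob(gs,150,255,(290,330,340,370));
cs=max(cv2.findContours(b,0,1)[0],key=len);print("side bbox",cv2.boundingRect(cs))
for Y in range(-15,16,15):pass
a=np.radians(-13.4)
def mdl(cx,cy,a,hx,hy,z):return [(cx+sx*hx*np.cos(a)-sy*hy*np.sin(a),cy+sx*hx*np.sin(a)+sy*hy*np.cos(a),z) for sx,sy in((-1,-1),(1,-1),(1,1),(-1,1))]
print("grip proj side",proj(S,mdl(.4835,-.356,a,.022,.007,.065)).round(0).tolist(),"top",proj(T,mdl(.4835,-.356,a,.022,.007,.065)).round(0).tolist())
plan((.5,.2,.25,74),(.4835,-.356,.14,76.6))
E
```

```text
grip ((489.40509033203125, -362.7257385253906), (14.787097930908203, 47.02162170410156), 86.08325958251953) 63
[ 0.48375448 -0.36118982  0.06424794] 91
[ 0.34988012 -0.40394238  0.01065307] [ 0.55319299 -0.00435417  1.22411436]
side bbox (299, 338, 31, 20)
grip proj side [[304.0, 344.0], [324.0, 340.0], [322.0, 334.0], [302.0, 338.0]] top [[404.0, 244.0], [407.0, 229.0], [402.0, 228.0], [400.0, 243.0]]
at [0.1792 0.6504 0.2129] h 74.6 tilt 0.06 w 0.0941 t 0.1
[-42.89 -34.91  -3.67] 0.6
[-56.07 -88.94   7.39] -2.0
```

Request:
jog_arm(increments=[7,-20,-10,-3.7,0,7,-43,-35,-3.7,0,7,-43,-35,-3.7,0,7,-43,-35,-3.7,0,7,-43,-35,-3.7,0,7,-43,-35,-3.7,0,7,-43,-35,-3.7,0,7,-43,-35,-3.7,0,7,-43,-35,-3.7,0,7,-43,-35,-3.7,0,7,-43,-35,-3.7,0,7,-43,-35,-3.7,0])

```text
t: 1.3
position: [0.5036, 0.1934, 0.2509]
tcp_rot: [0.001, 0.137, 0.991, -0.0]
ft_force: [0.4, 0.8, 0.2]
width: 0.07
gripper_force: 0.0
```

```bash
python3 -c "
from h import *
plan((.5,0,.25,74.6),(.486,-.362,.14,77),(.486,-.362,.038,77))"
```

```text
at [0.5036 0.1934 0.2509] h 74.19 tilt 0.09 w 0.07 t 1.3
[ -4.93 -18.71   0.11] -0.41
[-13.42 -53.91  11.15] -2.81
[-13.41 -53.91  21.35] -2.81
```

Request:
jog_arm(increments=[7,-13.4,-53.9,8,-2.8,7,-13.4,-53.9,8,-2.8,7,-13.4,-53.9,8,-2.8,7,-13.4,-53.9,8,-2.8,7,-13.4,-53.9,8,-2.8,7,-13.4,-53.9,8,-2.8,7,-13.4,-53.9,8,-2.8,7,-13.4,-53.9,8,-2.8,7,-13.4,-53.9,8,-2.8,7,-13.4,-53.9,8,-2.8,7,-13.4,-53.9,8,-2.8,7,-13.4,-53.9,8,-2.8])

```text
t: 2.5
position: [0.4848, -0.3613, 0.1696]
tcp_rot: [-0.001, 0.112, 0.994, -0.001]
ft_force: [-0.2, -0.2, -0.2]
width: 0.0697
gripper_force: 0.0
```

Request:
jog_arm(increments=[7,0,0,3,0,7,0,0,3,0,7,0,0,3,0])

```text
t: 2.8
position: [0.4867, -0.3554, 0.1405]
tcp_rot: [-0.001, 0.109, 0.994, 0.0]
ft_force: [-0.0, -0.3, 0.2]
width: 0.0702
gripper_force: 0.0
```

```bash
python3 -c "
from h import *
plan((.486,-.362,.038,77))
c=camera('top');cv2.imwrite('pics/t2.png',cv2.resize(c['pixels'][190:290,350:470],None,fx=5,fy=5))"
```

```text
at [ 0.4867 -0.3554  0.1405] h 77.43 tilt 0.09 w 0.0702 t 2.8
[-0.09 -0.67 10.25] 0.43
```

View pics/t2.png

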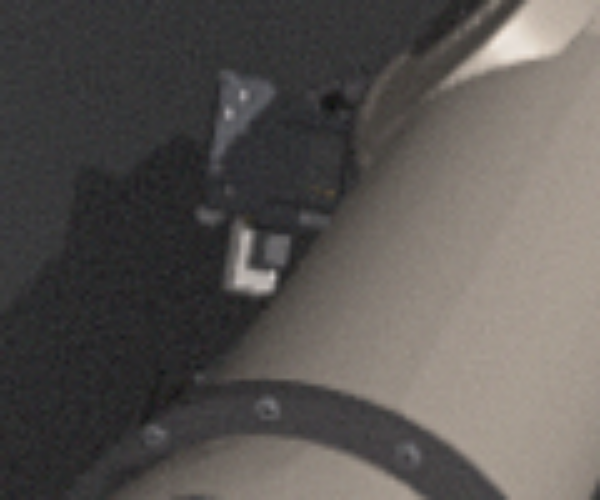

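The crop shows the scraper (white foot and grey grip, about (260,255) in the crop) between the fingers.

Request:
jog_arm(increments=[7,-0.1,-0.7,2.5,0.4,7,-0.1,-0.7,5,0.4,7,-0.1,-0.7,7.5,0.4,7,-0.1,-0.7,9.5,0.4,7,-0.1,-0.7,10.2,0.4,7,-0.1,-0.7,10.2,0.4,7,-0.1,-0.7,10.2,0.4])

```text
t: 3.55
position: [0.4871, -0.3634, 0.0399]
tcp_rot: [0.001, 0.113, 0.994, -0.0]
ft_force: [0.1, -0.3, 1.4]
width: 0.0699
gripper_force: 0.0
```

Request:
jog_arm(increments=[0.6,0,0,0,0,0.6,0,0,0,0,0.6,0,0,0,0,0.6,0,0,0,0,0.6,0,0,0,0,0.6,0,0,0,0,0.6,0,0,0,0,0.6,0,0,0,0], grip_force=30)

```text
t: 4.35
position: [0.4863, -0.3632, 0.0385]
tcp_rot: [-0.0, 0.113, 0.994, -0.0]
ft_force: [-0.6, -0.6, -0.1]
width: 0.0141
gripper_force: 30.0
```

```bash
python3 -c "
from h import *
plan((.486,-.362,.038,77))"
```

```text
at [ 0.4863 -0.3632  0.0385] h 77.0 tilt 0.01 w 0.0141 t 4.35
[0.05 0.11 0.05] -0.0
```

Request:
jog_arm(increments=[0.6,0,0,-5,0,0.6,0,0,-10,0,0.6,0,0,-10,0,0.6,0,0,-10,0])

```text
t: 4.75
position: [0.4869, -0.3633, 0.1394]
tcp_rot: [0.001, 0.113, 0.994, -0.0]
ft_force: [0.6, 0.6, -1.9]
width: 0.0143
gripper_force: 30.0
```

```bash
python3 -c "
from h import *
plan((.5188,.007,.14,81.3))
c=camera('side');cv2.imwrite('pics/s3.png',cv2.resize(c['pixels'][200:400,220:420],None,fx=3,fy=3,interpolation=2))"
```

```text
at [ 0.4869 -0.3633  0.1394] h 77.01 tilt 0.12 w 0.0143 t 4.75
[ 5.21 36.8  -0.07] -4.29
```

View pics/s3.png

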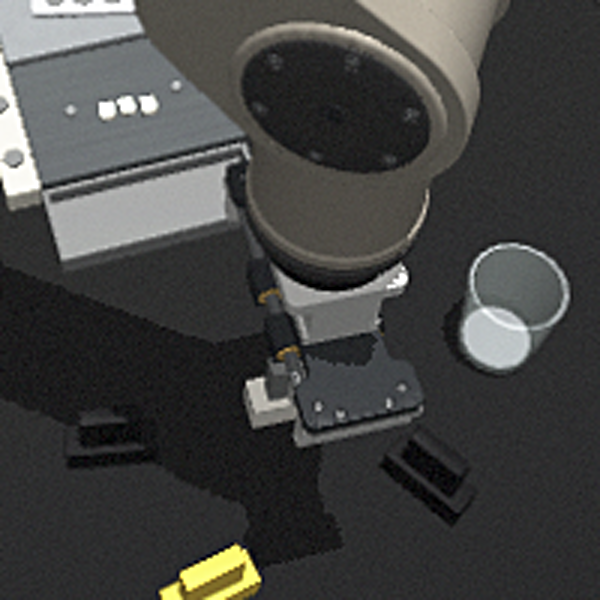

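Scraper held: foot's near end at crop (245–295, 380–425). Fragments are still at crop (127,106). I'll check the hold offset against these corners.

```bash
python3 -c "
from h import *
c=camera('side')
a=np.radians(-13);R=np.array([[np.cos(a),-np.sin(a)],[np.sin(a),np.cos(a)]])
for o in(-.006,0,.006):
  print(o,[(proj(c,[*(R@[-.033+o,sy*.012]+[.4869,-.3633]),z])[0]).round(1).tolist() for sy in(-1,1) for z in(.101,.127)])
g=cv2.cvtColor(c['pixels'],6);print(g[322:345,298:312])
"
```

```text
-0.006 [[300.6, 343.1], [301.3, 337.6], [297.5, 332.3], [298.2, 326.6]]
0 [[303.4, 342.5], [304.3, 337.0], [300.3, 331.7], [301.1, 326.0]]
0.006 [[306.3, 341.8], [307.2, 336.4], [303.2, 331.0], [304.0, 325.4]]
[[ 26  28  27  24  22  29  32  24  24  27  49  61  99 103]
 [ 28  19  23  25  23  22  28  30  28  19  47  47  93 103]
 [ 30  27  30  22  14  22  21  18   7  23  55  53  84 101]
 [ 24  28  21  26  14  19  21  31  45  55  56  47  65  78]
 [ 31  30  23  22  61  86  90 144 202 185  76  49  63  65]
 [ 26  27  18  90 206 198 193 189 189 164  72  49  67  64]
 [ 31  24  12  88 186 186 181 180 188 124  51  48  67  64]
 [ 29  27  10  85 178 184 180 178 189 135  60  50  64  67]
 [ 25  27   7 101 173 183 179 180 184 198  88  55  61  65]
 [ 25  24  35 103 116 184 182 178 178 193 132  61  57  60]
 [ 22  25  35 110  85 178 181 182 181 187 138  61  49  66]
 [ 32  18  12 110 102 174 184 180 178 179 194  96  81 133]
 [ 26  26  17 105 103 135 183 180 178 179 184 187 192 191]
 [ 24  20  23  61 103 100 182 181 183 179 183 186 185 182]
 [ 28  27  20  59 111  84 178 186 184 172 173 178 171 138]
 [ 28  31  21  12 103 106 165 175 149 123 107 114 117 122]
 [ 22  24  30  17  58 101 120 119 118 122 123 123 122 121]
 [ 28  28  20  21  59 107 125 122 125 124 121 123 125 129]
 [ 28  26  27  25  36 104 127 128 127 129 126 143 124 121]
 [ 22  25  25  18  11 100 131 141 124 120 115 178  82  62]
 [ 23  27  33  20  21  62 119 148  83  33   4  12  10  21]
 [ 26  28  28  27  23  17  16  17  21  16  22  23  25  19]
 [ 22  25  26  21  29  24  25  17  32  18  30  30  30  26]]
```

Request:
jog_arm(increments=[0.6,5.2,36.8,-1,-4.3,0.6,5.2,36.8,-1,-4.3,0.6,5.2,36.8,-1,-4.3,0.6,5.2,36.8,-1,-4.3,0.6,5.2,36.8,-1,-4.3,0.6,5.2,36.8,-1,-4.3,0.6,5.2,36.8,-1,-4.3,0.6,5.2,36.8,-1,-4.3,0.6,5.2,36.8,-1,-4.3,0.6,5.2,36.8,-1,-4.3,0.6,5.2,36.8,-1,-4.3])

```text
t: 5.95
position: [0.518, 0.0058, 0.1479]
tcp_rot: [-0.001, 0.077, 0.997, -0.0]
ft_force: [0.7, 0.2, -0.7]
width: 0.0138
gripper_force: 30.0
```

```bash
python3 -c "
from h import *
plan((.5188,.007,.0695,81.3))"
```

```text
at [0.518  0.0058 0.1479] h 81.21 tilt 0.08 w 0.0138 t 5.95
[-0.07  0.14  7.84] -0.09
```

Request:
jog_arm(increments=[0.6,-0.1,0.1,2.5,0,0.6,-0.1,0.1,5,0,0.6,-0.1,0.1,6.8,0,0.6,-0.1,0.1,7.8,0,0.6,-0.1,0.1,7.8,0,0.6,-0.1,0.1,7.8,0])

```text
t: 6.55
position: [0.5197, 0.0072, 0.0708]
tcp_rot: [0.0, 0.076, 0.997, -0.0]
ft_force: [0.8, -0.9, -0.9]
width: 0.0137
gripper_force: 30.0
```

```bash
python3 -c "
from h import *
print(np.array(sense()['ft_force']).round(1))
plan((.5188,.007,.069,81.3),(.5035,-.0945,.069,81.3))"
```

```text
[ 0.8 -0.9 -0.9]
at [0.5197 0.0072 0.0708] h 81.23 tilt 0.01 w 0.0137 t 6.55
[ 0.09 -0.03  0.18] -0.07
[  0.05 -10.29   0.18] -0.07
```

Request:
jog_arm(increments=[0.6,0.1,0,0.15,0,0.6,0.1,-1,0.15,0,0.6,0.1,-2,0.15,0,0.6,0.1,-3,0.15,0,0.6,0.1,-4,0.15,0,0.6,0.1,-5,0.15,0,0.6,0.1,-6,0.15,0,0.6,0.1,-7,0.15,0,0.6,0.1,-8,0.15,0,0.6,0.1,-8.5,0.15,0,0.6,0.1,-9,0.15,0,0.6,0.1,-9.5,0.15,0])

```text
t: 7.75
position: [0.5042, -0.0861, 0.069]
tcp_rot: [-0.0, 0.076, 0.997, 0.0]
ft_force: [-0.3, -0.2, -0.3]
width: 0.014
gripper_force: 30.0
```

Request:
jog_arm(increments=[0.6,0,-0.5,0,0,0.6,0,-1,0,0,0.6,0,-1.2,0,0,0.6,0,-1.2,0,0,0.6,0,-1.2,0,0])

```text
t: 8.25
position: [0.5025, -0.0976, 0.069]
tcp_rot: [-0.0, 0.076, 0.997, 0.0]
ft_force: [-0.0, 0.2, -0.6]
width: 0.0141
gripper_force: 30.0
```

Request:
jog_arm(increments=[0.6,0,0,-3,0,0.6,0,0,-7,0,0.6,0,0,-7,0])

```text
t: 8.55
position: [0.5047, -0.098, 0.1428]
tcp_rot: [0.003, 0.076, 0.997, 0.0]
ft_force: [0.8, 0.2, -1.3]
width: 0.0137
gripper_force: 30.0
```

```bash
python3 -c "
from h import *
plan((.486,-.362,.14,77))
c=camera('side');cv2.imwrite('pics/s4.png',cv2.resize(c['pixels'][160:300,190:330],None,fx=4,fy=4,interpolation=2))"
```

```text
at [ 0.5047 -0.098   0.1428] h 81.29 tilt 0.33 w 0.0137 t 8.55
[ -2.15 -26.38   0.26] 4.29
```

View pics/s4.png

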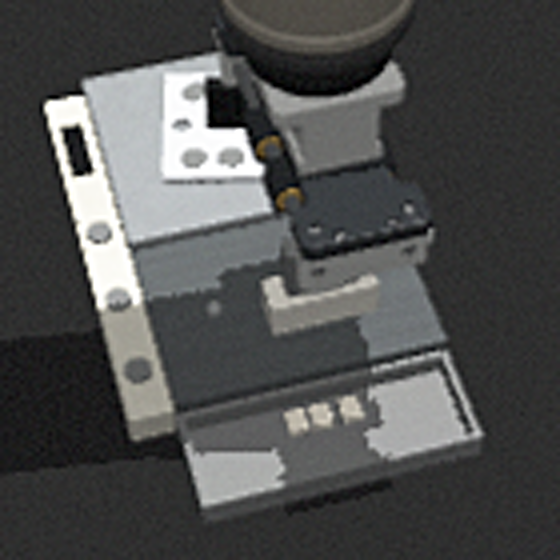

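All three fragments lie in the tray at crop (297,418), (320,413) and (350,408). Now I'll put the scraper back.

Request:
jog_arm(increments=[0.6,-2.1,-26.4,0,4.3,0.6,-2.1,-26.4,0,4.3,0.6,-2.1,-26.4,0,4.3,0.6,-2.1,-26.4,0,4.3,0.6,-2.1,-26.4,0,4.3,0.6,-2.1,-26.4,0,4.3,0.6,-2.1,-26.4,0,4.3,0.6,-2.1,-26.4,0,4.3,0.6,-2.1,-26.4,0,4.3])

```text
t: 9.5
position: [0.4836, -0.3601, 0.1384]
tcp_rot: [-0.0, 0.112, 0.994, 0.0]
ft_force: [0.4, 0.5, -1.7]
width: 0.0139
gripper_force: 30.0
```

```bash
python3 -c "
from h import *
plan((.486,-.362,.039,77))"
```

```text
at [ 0.4836 -0.3601  0.1384] h 77.1 tilt 0.07 w 0.0139 t 9.5
[-0.28 -0.14  9.94] 0.1
```

Request:
jog_arm(increments=[0.6,0,0,3,0,0.6,0,0,6,0,0.6,0,0,8.5,0,0.6,0,0,9.5,0,0.6,0,0,9.9,0,0.6,0,0,9.9,0,0.6,0,0,9.9,0])

```text
t: 10.2
position: [0.4839, -0.3621, 0.0411]
tcp_rot: [0.001, 0.113, 0.994, -0.0]
ft_force: [0.3, -1.3, -0.8]
width: 0.014
gripper_force: 30.0
```

```bash
python3 -c "
from h import *
print(np.array(sense()['ft_force']).round(1))
plan((.486,-.362,.0385,77))"
```

```text
[ 0.3 -1.3 -0.8]
at [ 0.4839 -0.3621  0.0411] h 77.01 tilt 0.08 w 0.014 t 10.2
[-0.21  0.05  0.26] 0.01
```

Now lower the rest of the way, release, and rise.

Request:
jog_arm(increments=[0.6,0,0,0.15,0,0.6,0,0,0.25,0,0.6,0,0,0.25,0,0.6,0,0,0.25,0,3,0,0,0.25,0,5,0,0,0.25,0,5,0,0,0.25,0,5,0,0,0.25,0,5,0,0,0.25,0,5,0,0,0.25,0])

```text
t: 11.2
position: [0.4832, -0.3619, 0.0374]
tcp_rot: [-0.0, 0.113, 0.994, -0.0]
ft_force: [0.3, 0.4, 0.6]
width: 0.0498
gripper_force: 0.0
```

Request:
jog_arm(increments=[5,0,0,-3,0,5,0,0,-8,0,5,0,0,-12,0,5,0,0,-15,0,5,0,0,-15,0])

```text
t: 11.7
position: [0.4847, -0.3632, 0.1915]
tcp_rot: [0.003, 0.113, 0.994, -0.001]
ft_force: [-0.2, -1.0, 0.2]
width: 0.0498
gripper_force: 0.0
```

Run:
```python
from h import *
import pickle
plan((.53,.105,.20,67))
c=camera('top');pickle.dump(c,open("top1.pkl","wb"));s=camera('side');pickle.dump(s,open("side1.pkl","wb"))
a=cv2.resize(c['pixels'][180:280,205:345],None,fx=5.6,fy=5.6,interpolation=2)[:300*2-40]
cv2.imwrite('pics/t5.png',a)
```

```text
at [ 0.4847 -0.3632  0.1915] h 76.98 tilt 0.34 w 0.0498 t 11.7
[ 6.13 46.63 -0.93] 9.98
```

View pics/t5.png

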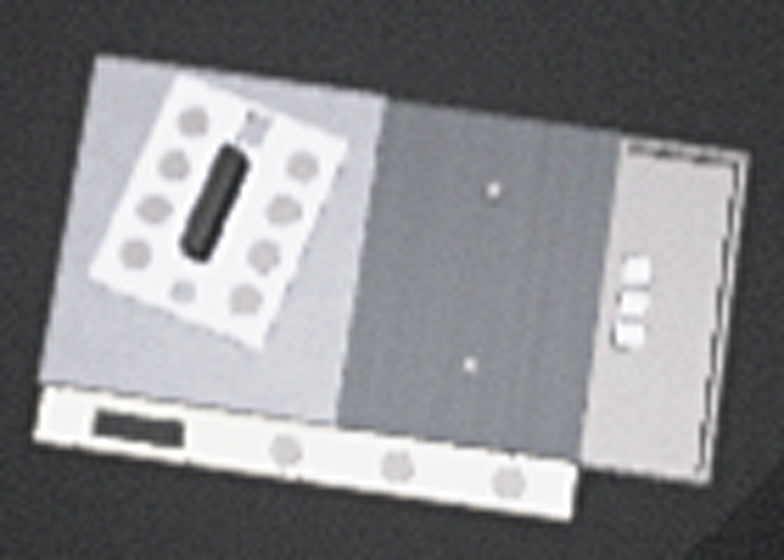

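The three fragments lie in the tray (crop (634,300)) and the deck is clear. The plate has its hole at crop (183,291) and slot at (256,128); the pins are at (470,364) and (493,189). I'll measure these finely.

Run:
```python
from h import *
import pickle
def inv(g,uv,r,bg,th=15):
    u,v=uv;p=bg-g[v-r:v+r+1,u-r:u+r+1].astype(float);p[p<th]=0
    yy,xx=np.mgrid[v-r:v+r+1,u-r:u+r+1];return [(p*xx).sum()/p.sum(),(p*yy).sum()/p.sum()]
gs=[cv2.cvtColor(pickle.load(open(f"top{i}.pkl","rb"))["pixels"],6).astype(float) for i in(0,1)]
T=pickle.load(open("top1.pkl","rb"));g=sum(gs)/2
H=[inv(g,(238,232),3,242),inv(g,(250,203),3,242)]
w=onz(T,H,.044);v=w[1]-w[0];print("hole/slot",np.round(H,2).tolist(),w.round(4),np.linalg.norm(v),np.degrees(np.arctan2(v[1],v[0])),"mid",w.mean(0))
gg=g.astype(np.uint8)
b=blob(gg,215,255,(215,185,268,248))
cs=max(cv2.findContours(b,0,1)[0],key=cv2.contourArea);print("plate",rectz(T,b,.045))
b=blob(gg,0,140,(234,202,252,230));print("bar",rectz(T,b,.087),b.sum())
for r in (2,3):
  P=[cent(g,p,r,np.median(g[205:250,278:285])) for p in((289,245),(293,213))];w=onz(T,P,.037);v=w[1]-w[0];print("pins",np.round(P,2).tolist(),w.round(4),np.linalg.norm(v),np.degrees(np.arctan2(v[1],v[0])))
# deck edges: step and tray edges for yaw
S=pickle.load(open("side1.pkl","rb"));s=cv2.cvtColor(S["pixels"],6)
cv2.imwrite('pics/s6.png',cv2.resize(S['pixels'][165:245,205:305],None,fx=6,fy=6,interpolation=2))
```

```text
hole/slot [[237.08, 231.72], [249.73, 202.66]] [[0.5066 0.1324 0.044 ]
 [0.5944 0.0947 0.044 ]] 0.09558115357931814 -23.267485390201443 mid [0.55053271 0.11355494 0.044     ]
plate ((549.6355590820312, 111.87022399902344), (104.76400756835938, 124.98971557617188), 66.98383331298828)
bar ((546.670166015625, 110.69676208496094), (17.560972213745117, 60.582828521728516), 67.73858642578125) 123
pins [[288.57, 244.79], [292.73, 213.3]] [[ 0.4662 -0.0204  0.037 ]
 [ 0.5611 -0.0346  0.037 ]] 0.09595423862154331 -8.516870949354669
pins [[288.57, 244.79], [292.73, 213.3]] [[ 0.4662 -0.0204  0.037 ]
 [ 0.5611 -0.0346  0.037 ]] 0.09595423862154331 -8.516870949354669
```

View pics/s6.png

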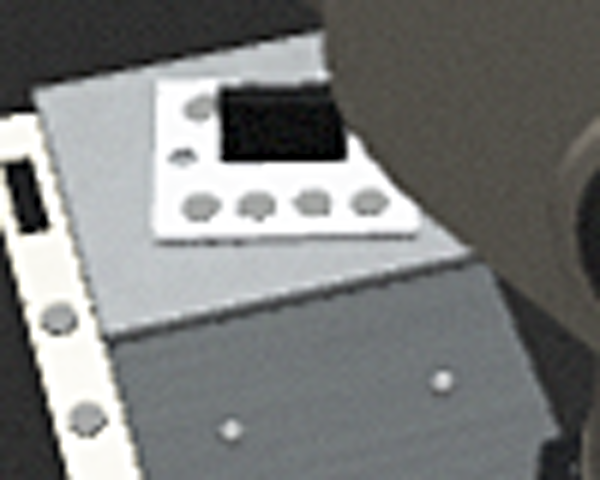

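Run:
```python
from h import *
import pickle
S=pickle.load(open("side1.pkl","rb"))
print("hole side",onz(S,[[235.1,190.7],[205+231/6-.4,165+428/6-.4],[205+441/6-.4,165+379/6-.4]],.0435).round(4))
print(onz(S,[[205+231/6-.4,165+428/6-.4],[205+441/6-.4,165+379/6-.4]],.037).round(4))
plan((.5495,.112,.20,66.8))
```

```text
hole side [[ 0.5076  0.1328  0.0435]
 [ 0.4645 -0.0246  0.0435]
 [ 0.5579 -0.0393  0.0435]]
[[ 0.4662 -0.0199  0.037 ]
 [ 0.5602 -0.0347  0.037 ]]
at [ 0.4835 -0.3617  0.1878] h 77.02 tilt 0.07 w 0.0501 t 11.8
[ 4.21 47.64 -1.22] 10.22
```

Request:
jog_arm(increments=[6,6.2,48,-1,5,6,6.2,48,-1,10,6,6.2,48,-1,10,6,6.2,48,-1,10,6,6.2,48,-1,10,6,6.2,48,-1,10,6,6.2,48,-1,10,6,6.2,48,-1,10,6,6.2,48,-1,10,6,6.2,48,-1,10,6,6.2,48,-1,10,6,6.2,48,-1,10])

```text
t: 13.0
position: [0.5301, 0.12, 0.1962]
tcp_rot: [-0.001, 0.199, 0.98, -0.001]
ft_force: [0.6, -0.3, 0.4]
width: 0.06
gripper_force: 0.0
```

Request:
jog_arm(increments=[6,0,0,0,0,6,0,0,0,0,6,0,0,0,0])

```text
t: 13.3
position: [0.5308, 0.1188, 0.1974]
tcp_rot: [-0.0, 0.2, 0.98, -0.0]
ft_force: [0.2, 0.2, -0.1]
width: 0.0597
gripper_force: 0.0
```

```bash
python3 -c "
from h import *
plan((.5495,.112,.12,66.8),(.5495,.112,.0585,66.8))"
```

```text
at [0.5308 0.1188 0.1974] h 66.91 tilt 0.01 w 0.0597 t 13.3
[-1.99  0.11  7.74] 0.11
[-1.99  0.11 13.89] 0.11
```

Request:
jog_arm(increments=[6,-2.1,0.3,4,0,6,-2.1,0.3,8,0,6,-2.1,0.3,11,0,6,-2.1,0.3,13,0,6,-2.1,0.3,13.7,0,6,-2.1,0.3,13.7,0,6,-2.1,0.3,13.7,0,6,-2.1,0.3,13.7,0])

```text
t: 14.1
position: [0.5521, 0.1145, 0.0617]
tcp_rot: [0.001, 0.199, 0.98, 0.001]
ft_force: [-0.7, -0.3, 0.1]
width: 0.0602
gripper_force: 0.0
```

Request:
jog_arm(increments=[0.8,0,0,0,0,0.8,0,0,0,0,0.8,0,0,0,0,0.8,0,0,0,0,0.8,0,0,0,0,0.8,0,0,0,0,0.8,0,0,0,0,0.8,0,0,0,0], grip_force=25)

```text
t: 14.9
position: [0.5513, 0.1142, 0.0604]
tcp_rot: [-0.0, 0.199, 0.98, -0.0]
ft_force: [-1.1, -0.7, 0.7]
width: 0.0139
gripper_force: 25.0
```

Run:
```python
from h import *
s=camera('side');import pickle;pickle.dump(s,open("side2.pkl","wb"));T=camera('top');pickle.dump(T,open("top2.pkl","wb"))
plan((.551,.1135,.0585,66.8));print(np.array(sense()['ft_force']).round(1))
a=cv2.resize(s['pixels'][165:245,205:305],None,fx=4,fy=4,interpolation=2);b=cv2.resize(T['pixels'][185:265,215:315],None,fx=4,fy=4,interpolation=2)
cv2.imwrite('pics/st7.png',np.hstack([a,b]))
```

```text
at [0.5513 0.1142 0.0604] h 66.99 tilt 0.01 w 0.014 t 15.0
[-0.   -0.08  0.19] 0.19
[-0.7 -0.2  0.2]
```

View pics/st7.png

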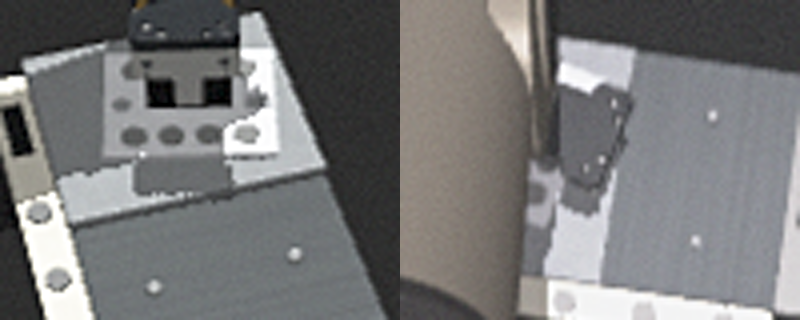

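In the side half, the hole (about (123,104)) and slot (about (258,98)) stay visible with the bar gripped. I'll lift 1.5 mm, align the yaw, and stop 60 mm short of the pins to re-measure.

Request:
jog_arm(increments=[0.8,0,0,-0.15,0,0.8,0,0,-0.15,0,0.8,0,0,-0.15,-3,0.8,0,0,-0.15,-6,0.8,0,0,-0.15,-9,0.8,0,0,-0.15,-12,0.8,0,0,-0.15,-14.4,0.8,0,0,-0.15,-14.4,0.8,0,0,-0.15,-14.4,0.8,0,0,-0.15,-14.4])

```text
t: 16.0
position: [0.5513, 0.1143, 0.0619]
tcp_rot: [-0.0, 0.076, 0.997, -0.0]
ft_force: [-0.7, -0.6, -3.7]
width: 0.0138
gripper_force: 25.0
```

Run:
```python
from h import *
plan((.5230,.0325,.062,81.4));print(np.array(sense()['ft_force']).round(1))
```

```text
at [0.5513 0.1143 0.0619] h 81.34 tilt 0.01 w 0.0138 t 16.0
[ 1.56 -8.52 -0.01] -0.06
[-0.7 -0.6 -3.7]
```

Request:
jog_arm(increments=[0.8,0.2,-1,0,0,0.8,0.4,-2,0,0,0.8,0.7,-4,0,0,0.8,1.1,-6,0,0,0.8,1.5,-8,0,0,0.8,1.55,-8.5,0,0,0.8,1.55,-8.5,0,0,0.8,1.55,-8.5,0,0,0.8,1.55,-8.5,0,0])

```text
t: 16.9
position: [0.5235, 0.0334, 0.062]
tcp_rot: [0.0, 0.075, 0.997, 0.0]
ft_force: [-0.3, 1.0, -3.1]
width: 0.0142
gripper_force: 25.0
```

```bash
cat > m.py <<'E'
from h import *
import pickle,sys
plan((.5137,-.0275,.062,81.4));st=sense();print(np.array(st['ft_force']).round(1))
p=np.array(st["position"]);g=sum(cv2.cvtColor(camera('side')['pixels'],6).astype(float) for _ in range(3))/3
S=camera('side');pickle.dump((S,g,p),open("m.pkl","wb"))
print(S["pixels"].shape)
a=cv2.resize(S['pixels'][175:255,205:305],None,fx=6,fy=6,interpolation=2)
cv2.imwrite(sys.argv[1],a)
q=st["tcp_rot"];R=Rotation.from_quat([q[1],q[2],q[3],q[0]]).as_matrix()
for sx in(1,-1):
    P=p+R[:,0]*.048*sx; P[2]=p[2]-.0604+.045; print("pred hole px",proj(S,P).round(1).tolist())
E
python3 m.py pics/s8.png
```

```text
at [0.5235 0.0334 0.062 ] h 81.45 tilt 0.01 w 0.0142 t 16.9
[ 0.07 -6.17 -0.01] 0.05
[-0.3  1.  -3.1]
(420, 560, 3)
pred hole px [[237.4, 216.3]]
pred hole px [[271.8, 208.4]]
```

View pics/s8.png

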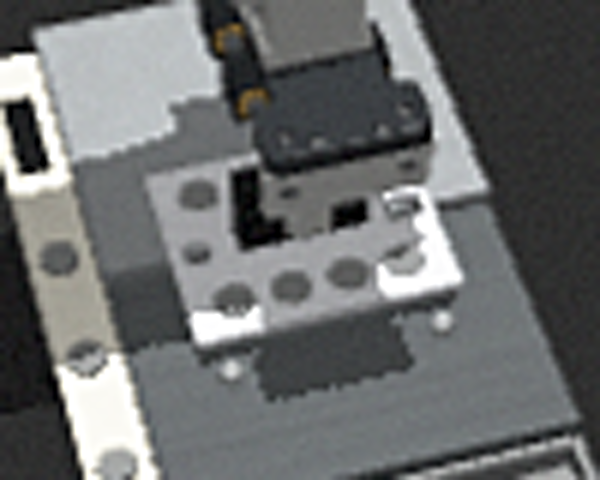

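In the crop the hole is at (198,252), i.e. full (237.6,216.6), and the slot near (271.6,208.8). Both lie within 0.5 px of the prediction from the TCP, so the plate is centred in hand. Move over the pins.

Request:
jog_arm(increments=[0.8,0,-1,0,0,0.8,0,-2,0,0,0.8,0,-3,0,0,0.8,0.05,-4,0,0,0.8,0.07,-5,0,0,0.8,0.07,-5.8,0,0,0.8,0.07,-6.1,0,0,0.8,0.07,-6.1,0,0,0.8,0.07,-6.1,0,0,0.8,0.07,-6.1,0,0])

```text
t: 18.1
position: [0.5136, -0.0272, 0.0619]
tcp_rot: [-0.0, 0.075, 0.997, 0.0]
ft_force: [0.5, 0.4, -2.9]
width: 0.0138
gripper_force: 25.0
```

Run:
```python
from h import *
plan((.5138,-.0268,.0514,81.4));print(np.array(sense()['ft_force']).round(1))
```

```text
at [ 0.5136 -0.0272  0.0619] h 81.43 tilt 0.0 w 0.0138 t 18.1
[-0.02  0.04  1.05] 0.03
[ 0.5  0.4 -2.9]
```

Request:
jog_arm(increments=[0.8,0,0.04,0.15,0,0.8,0,0.04,0.3,0,0.8,0,0.04,0.4,0,0.8,0,0.04,0.5,0,0.8,0,0.04,0.6,0,0.8,0,0.04,0.6,0])

```text
t: 18.7
position: [0.5134, -0.0272, 0.0558]
tcp_rot: [-0.0, 0.075, 0.997, -0.0]
ft_force: [0.2, -0.1, -2.6]
width: 0.014
gripper_force: 25.0
```

No contact force 3.6 mm below the pin tops, so it's dropping over the pins.

Request:
jog_arm(increments=[0.8,0,0,0.1,0,0.8,0,0,0.2,0,0.8,0,0,0.3,0,0.8,0,0,0.4,0,0.8,0,0,0.45,0,0.8,0,0,0.45,0])

```text
t: 19.3
position: [0.5135, -0.0272, 0.0515]
tcp_rot: [-0.0, 0.075, 0.997, -0.0]
ft_force: [-0.8, -0.2, -3.1]
width: 0.0138
gripper_force: 25.0
```

Request:
jog_arm(increments=[0.8,0,0,0.05,0,0.8,0,0,0.1,0,0.8,0,0,0.15,0,0.8,0,0,0.15,0])

```text
t: 19.7
position: [0.5138, -0.0273, 0.0512]
tcp_rot: [0.0, 0.075, 0.997, 0.0]
ft_force: [-9.2, -0.1, 28.9]
width: 0.0139
gripper_force: 25.0
```

The plate is on the deck. Ease off, release and rise.

Request:
jog_arm(increments=[0.8,0,0,-0.12,0,0.8,0,0,-0.12,0,2,0,0,-0.12,0,5,0,0,-0.12,0,5,0,0,-0.12,0,5,0,0,-0.12,0,5,0,0,-0.12,0,5,0,0,-0.12,0,5,0,0,-2,0,5,0,0,-5,0,5,0,0,-9,0,5,0,0,-13,0])

```text
t: 20.9
position: [0.5131, -0.0274, 0.1812]
tcp_rot: [-0.0, 0.075, 0.997, -0.0]
ft_force: [0.6, 0.6, -0.0]
width: 0.0499
gripper_force: 0.0
```

Request:
jog_arm(increments=[5,0,10,-5,0,5,0,25,-5,0,5,0,25,-5,0,5,0,25,-5,0,5,0,25,-5,0,5,0,25,-5,0,5,0,25,-5,0,5,0,25,-5,0,5,0,25,-5,0])

```text
t: 21.8
position: [0.551, 0.2181, 0.2299]
tcp_rot: [-0.0, 0.076, 0.997, -0.0]
ft_force: [-0.2, -0.4, 1.1]
width: 0.0496
gripper_force: 0.0
```

Run:
```python
from h import *
T=camera('top');W=world(T);g=cv2.cvtColor(T['pixels'],6)
S=camera('side')
m=[np.array([.5137,-.0275,0])+np.array([.9888*x+.15*y,-.15*x+.9888*y,.036])for x,y in((-50,-40),(50,-40),(50,40),(-50,40))for x,y in[(x/1e3,y/1e3)]]
ws=world(S)
for c,w in((T,W),(S,ws)): print([round(float(np.median(w[int(v)-1:int(v)+2,int(u)-1:int(u)+2,2])),4) for u,v in proj(c,m)])
a=cv2.resize(T['pixels'][175:275,205:435],None,fx=3.4,fy=3.4,interpolation=2);b=cv2.resize(S['pixels'][200:300,200:400],None,fx=2.4,fy=2.4,interpolation=2);b=cv2.copyMakeBorder(b,0,0,0,a.shape[1]-b.shape[1],0)
cv2.imwrite('pics/f9.png',np.vstack([a,b]))
```

```text
[0.0343, 0.0361, 0.0362, 0.035]
[0.0356, 0.0363, 0.0342, 0.0349]
```

View pics/f9.png

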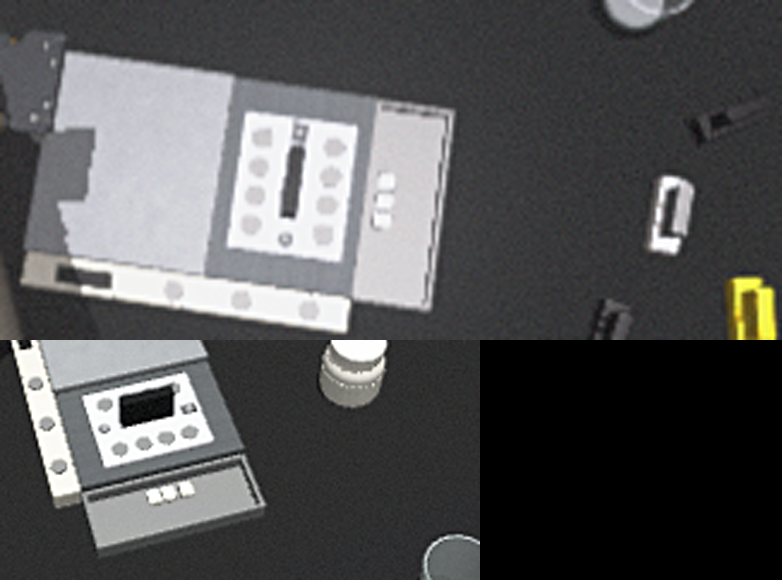

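The plate lies flat on the deck: its four corners read about 35–36 mm, against 36 expected. The pins show in the round hole (286,239) and the slot (300,130). The fragments are in the tray at (383,200), and the scraper stands at (670,213). Handing in.

```bash
python3 -c "
from h import *
print(close_job())"
```

```text
the job is handed in; nothing more can be done
None
```

The job is handed in, with no verdict returned: in the final images the three fragments lie in the tray, the scraper stands on the bench, and the plate lies flat over both pins and is released; it took about 22 s of the 58 s allowed.

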